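Put the drill press kit back on its outlined pads

TASK

Put the four pieces of the drill press kit - the drill chuck, the V-block, the slotted strap clamp and the four-way chuck key - back on the plywood pads painted with their silhouettes, each one flat on its own pad, centred on the silhouette and turned to match it. Keep each piece the way up it is now, and leave the screw jar and the tape roll where they are.

Things in the scene. Friction and masses are not known exactly. Their poses are not given: they have to be found in the camera images.
- chuck: Drill chuck, bright steel, round, standing on its flat back with the jaws up: 60 mm tall; 42 mm diameter from the foot to 16 mm up, 46 mm from 22 to 42 mm up (ribbed sleeve), then tapering to a 22 mm nose on top. About 0.4 kg. Origin: centre of its underside, on its axis; z up. Round, so its yaw does not matter.
- v_block: V-block, bright steel, 60 (x) x 44 (y) x 36 (z) mm, with a V groove 30 mm wide and 15 mm deep along x in its top face. About 0.45 kg. Origin: centre of its underside; x along the groove, z up. The two ends are alike.
- strap_clamp: Strap clamp, a flat bright steel bar 90 (x) x 28 (y) x 14 (z) mm lying flat, with a closed through slot 42 x 10 mm along its middle. About 0.2 kg. Origin: centre of its underside; x along the bar, z up. The two ends are alike.
- cross_key: Four-way chuck key, steel, lying flat: a plus sign 90 mm across, four like arms along +-x and +-y of its frame. Arms: round bars 12 mm thick, bare from 10 to 35 mm from the centre, ending in toothed heads 16 mm thick (35 to 45 mm), on which it rests, so the arms' middle line is 8 mm up. Hub 19 mm in diameter, 16 mm tall. 0.15 kg. Origin: centre, at the underside; z up.
- pad_chuck: Plywood square 104 x 104 mm, 4 mm thick (top at z = 4 mm), screwed flat to the bench at any yaw; painted on its middle in black: a round silhouette 50 mm in diameter, for the drill chuck. Origin: centre of its underside, so the silhouette is centred on it; z up. 
- pad_v_block: Plywood square 104 x 104 mm, 4 mm thick (top at z = 4 mm), screwed flat to the bench at any yaw; painted on its middle in black: a plain rectangle 64 mm along x by 48 mm along y, for the V-block. Origin: centre of its underside, so the silhouette is centred on it; z up. The V-block's x goes along this x, either way round.
- pad_strap: Plywood square 104 x 104 mm, 4 mm thick (top at z = 4 mm), screwed flat to the bench at any yaw; painted on its middle in black: a long bar 94 mm along x by 32 mm along y with a light slot in its middle, for the strap clamp. Origin: centre of its underside, so the silhouette is centred on it; z up. The bar's x goes along this x, either way round.
- pad_key: Plywood square 104 x 104 mm, 4 mm thick (top at z = 4 mm), screwed flat to the bench at any yaw; painted on its middle in black: a plus sign 92 mm across with arms along its x and y, for the four-way chuck key. Origin: centre of its underside, so the silhouette is centred on it; z up. Any arm of the key may lie on any arm of the silhouette.
- screw_jar: Bystander: a closed glass jar, 56 mm in diameter and 75 mm tall, white lid, standing. Origin: centre of its underside. To be left where it is.
- tape_roll: Bystander: a pale roll of tape lying flat, 84 mm outside and 60 mm inside diameter, 25 mm tall. Origin: centre of its underside. To be left where it is.
Not all that is in view belongs to the job. What is shaped like the cross_key but orange or pink is not meant.

How it is judged:
By the outcome, as a careful person would: the job done as asked, in the order asked, and still so for the second after the job is handed in, with the robot touching nothing.
It also fails if it takes over 128 s, if anything falls off the work surface, if the arm or the gripper's body presses on something with over 40 N, if the wrist force passes 120 N, or if a joint passes its speed limit or range.

ROBOT

A 6-joint arm with a two-finger parallel gripper is mounted at the origin on the work surface. World frame = base frame: x ahead of the robot, y to its left, z up, the work surface at z = 0. Lengths are in mm, angles in rad, forces in N, time in s.
With the tool pointing down it reaches from about 350 to 875 mm from the base axis. Payload 4.2 kg.
Tool frame: the origin (TCP) lies between the finger pads; the fingertips stand 25 mm ahead of it and the grasp point (between the pads) lies 6 mm ahead of it; z points along the fingers, y is the line along which they close (so a half turn about z gives the same grasp; the last joint's range is limited). The gripper opens to 85 mm and grips with 20 to 120 N. Pads are 22 mm wide; open, the fingers measure 114 mm over their backs; the gripper's body (76 mm by 85 mm) begins 54 mm behind the grasp point. The pads swing forward as they close: fully open they stand 13 mm farther back than shut.
Start: joints at [1.38, 0.385, 0.008, 0, -1.194, -0.259], TCP at [271.707, 562.827, 256.312] pointing down, gripper open.
Joint ranges: [-3.14, 3.14], [-1.21, 2.06], [-1.07, 1.41], [-3.16, 2.05], [-2.99, -0.16], [-3.1, 3.1]. Speed limits (rad/s): [2.79, 2.79, 3.14, 3.14, 3.14, 3.14].

INTERFACE

Orientations are given as a unit quaternion [x, y, z, w].
In Python, from bench import arm gives the robot as it stands.
- The arm moves only by the shell command python3 -m pendant 'ROWS'. ROWS is JSON, a list of rows, each a list of 7 numbers: the shift along the tool's x, y, z in m, then the turn, a rotation vector about the tool's x, y, z in degrees, then the finger opening in m, from 0 to 0.0854. In form: [[x, y, z, wx, wy, wz, fingers], ...]. A call has 1 to 12 rows; each row shifts and turns the commanded pose from where the row before left it, along the tool's axes as they then stand; what a row does not reach is not made up. A row lasts 1/10 s, in which the tool goes at most 50 mm and 8.59 degrees, less where a joint would pass 70% of its speed; a pose out of reach is approached as far as the arm can. A call is refused whole if a number of a shift passes 0.05 or a number of a turn 8.59, either way. A call with a gripper value outside its range is refused whole. The fingers move at their own pace and stop on an object; the grip force is fixed at half the most. Time passes only in rows, so rows that do not move let the fingers close. It gives the time, the measured TCP pose, the force, the opening and the grip force at its end, in the units of the state.
- arm.read_state(): the state, without advancing time (a new reading comes with each control period).
- arm.get_image(name): name is "side" or "top" or "wrist"; returns a dict with "image" (480x640x3 uint8, red, green, blue), "fx", "fy", "cx", "cy" (pixels), "xyz" and "rotation" of the camera in the world. Camera axes: x right, y down, z forward; pixel columns grow to the right and rows downward; lengths in mm; the calibration is good to about 2 mm. The wrist camera is an equidistant fisheye: a pixel r from the principal point sees the ray r / f radians off the axis. A picture is of the moment at which its call begins. There is no depth.
- arm.job_done(): hands the job in; it is judged then, once.
The state is a dict: "clock": time; "joints": joint angles; "joint_vel": joint speeds; "joint_efforts": joint torques, N m; "position": TCP position; "ee_rot": TCP orientation; "contact_force": force on the tool from outside, world axes, zero at the start; "wrist_torque": the same for the moment, N m; "gripper_width": finger opening in mm; "grasp_force": force on a finger pad.
Only numpy, scipy, OpenCV 4.12 (cv2) and the standard library are available. Lean on these libraries where they do the work, as an engineer would, in place of code of your own. Each camera call takes 0.05 s, during which the arm holds its last target. There are 200 camera calls.

## Working session

There is one attempt and no reset: what is moved stays moved. The work goes in short steps, Python scripts to look and compute and a shell command to move; the robot and the scene stay as the last step left them, time stands still between calls to the robot, and variables do not carry over. Pictures are saved under pics/ and viewed, at most 14 in all, crops included, and the job is handed in when it is done.

```bash
mkdir -p pics; ls; python3 - <<'E'
from bench import arm
import cv2
for n in("top","side"):
    d=arm.get_image(n); cv2.imwrite(f"pics/{n}0.png",d["image"][:,:,::-1])
    print(n,{k:(v if k!="image" else 0) for k,v in d.items()})
print(arm.read_state())
E
```

```text
pics
top {'image': 0, 'fx': 446.50239839426115, 'fy': 446.50239839426115, 'cx': 318.91466416085234, 'cy': 231.25104846433956, 'xyz': array([ 259.28467143,    1.7354767 , 1061.85450562]), 'rotation': array([-0.70267151,  0.70610772, -0.06297532,  0.06081739])}
side {'image': 0, 'fx': 433.18916630756206, 'fy': 433.18916630756206, 'cx': 316.0712875414259, 'cy': 242.8966024999695, 'xyz': array([ -56.96021684, -743.0292857 ,  619.41862221]), 'rotation': array([ 0.83645102, -0.25598133,  0.14036363, -0.4638117 ])}
{'clock': 0.1, 'joints': array([ 1.37958417e+00,  3.85480701e-01,  6.76517152e-03, -4.11293330e-04,
       -1.19402738e+00, -2.58591252e-01]), 'joint_vel': array([-0.00018543, -0.00267803,  0.00414438,  0.00290403, -0.00127697,
        0.0011409 ]), 'joint_efforts': array([-7.94247262e-04, -3.93323350e+01,  1.88928866e+01,  4.19797674e+00,
       -2.61948509e-03,  5.87271671e-06]), 'position': array([271.52945936, 562.4074367 , 255.33487674]), 'ee_rot': array([ 9.74798635e-01, -2.23084372e-01, -1.58256558e-04,  9.79176132e-04]), 'contact_force': array([-0.23038649, -0.20346153,  0.37347885]), 'wrist_torque': array([ 0.02893198, -0.02443921, -0.01540886]), 'grasp_force': 0.0, 'gripper_width': 85.50393263936398}
```

View pics/top0.png

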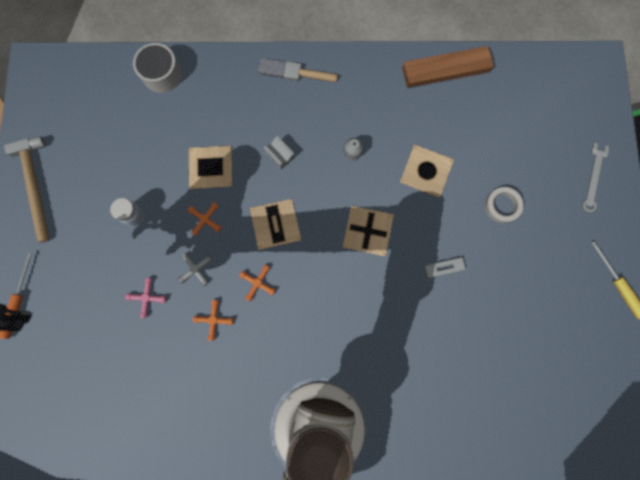

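View pics/side0.png

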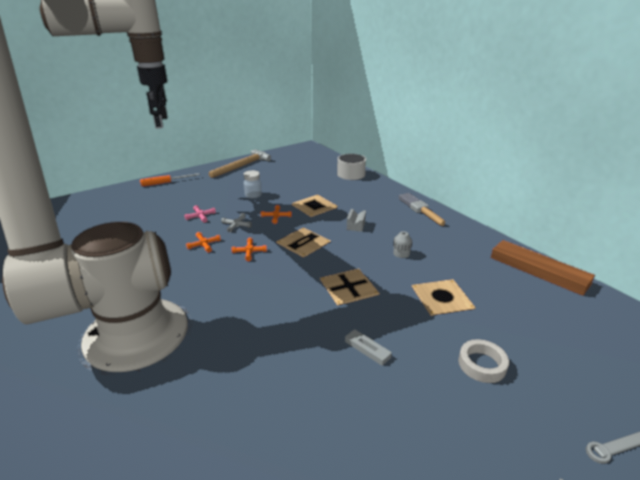

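The top view shows the chuck at (353,147), V-block (280,150), strap clamp (446,267) and steel key (195,268). The pads are chuck (427,171), V (210,167), strap (276,224) and key (369,230). The jar is at (125,210) and the tape at (505,204). The orange and pink keys near the steel one aren't part of the job.

```bash
cat > h.py <<'E'
import numpy as np, cv2
from scipy.spatial.transform import Rotation as R
from bench import arm
def cast(d,uv,z,fish=False):
    "pixel(s) -> world points on plane z"
    uv=np.atleast_2d(np.float64(uv)); a=(uv-[d["cx"],d["cy"]])/[d["fx"],d["fy"]]
    if fish:
        r=np.linalg.norm(a,axis=1,keepdims=True)+1e-12
        v=np.hstack([a/r*np.sin(r),np.cos(r)])
    else: v=np.hstack([a,np.ones((len(a),1))])
    v=R.from_quat(d["rotation"]).apply(v); o=np.asarray(d["xyz"])
    return o+v*((z-o[2])/v[:,2:])
def rect(p):
    (c,s,a)=cv2.minAreaRect(np.float32(p[:,:2])); 
    if s[0]<s[1]: s=s[::-1]; a+=90
    return np.round(c,1),np.round(s,1),round((a+90)%180-90,1)   # centre, long/short side, yaw of long side
def tool():
    s=arm.read_state(); r=R.from_quat(s["ee_rot"]); x=r.as_matrix()[:,0]
    return s,r,np.degrees(np.arctan2(x[1],x[0]))
def go(x,y,z,yaw=None):
    "print what is left to go: shift in tool axes (m), then turn about tool z (deg)"
    s,r,y0=tool(); d=r.inv().apply(np.array([x,y,z])-s["position"])/1000
    t="" if yaw is None else "turn %.1f"%-((yaw-y0+90)%180-90)
    print("shift",np.round(d,4),t,"| pos",np.round(s["position"],1),"yaw %.1f"%y0,"tilt",np.round(r.as_matrix()[:2,2],3),"j6 %.2f"%s["joints"][5],"t %.1f"%s["clock"])
E
python3 - <<'E'
from h import *
im=cv2.imread("pics/top0.png"); d=arm.get_image("top")
hsv=cv2.cvtColor(im,cv2.COLOR_BGR2HSV)
m=cv2.inRange(hsv,(8,50,60),(25,255,255)); m[:110]=0;m[270:]=0;m[:,:180]=0;m[:,460:]=0
m=cv2.morphologyEx(m,cv2.MORPH_CLOSE,np.ones((9,9)))
for c in cv2.findContours(m,0,1)[0]:
    if cv2.contourArea(c)>800: print(cv2.boundingRect(c),rect(cast(d,c.reshape(-1,2),4)))
for n,uv,z in [("chuck",(353,147),45),("v",(280,150),30),("strap",(446,267),14),("key",(195,268),8),("jar",(123,208),75),("tape",(505,204),25)]:
    print(n,cast(d,uv,z).round(0))
go(cast(d,(353,147),45)[0,0]-60,cast(d,(353,147),45)[0,1],255,0)
w=arm.get_image("wrist"); cv2.imwrite("pics/w0.png",w["image"][:,:,::-1]); print(w["xyz"],R.from_quat(w["rotation"]).as_matrix(),w["fx"])
E
```

```text
(343, 206, 50, 50) (array([ 448.4, -119.8]), array([105.1, 103.8]), 78.0)
(251, 199, 50, 50) (array([465.5, 103.9]), array([104.5, 104.1]), -77.2)
(189, 146, 43, 43) (array([609.5, 265.9]), array([104.2, 103.7]), 2.8)
(401, 145, 52, 52) (array([ 597.5, -268.6]), array([105. , 103.3]), -22.2)
chuck [[644. -84.  45.]]
v [[643.  91.  30.]]
strap [[ 358. -300.   14.]]
key [[359. 291.   8.]]
jar [[490. 441.  75.]]
tape [[ 507. -446.   25.]]
shift [0.5625 0.4468 0.0013] turn -25.8 | pos [271.5 562.5 255.5] yaw -25.8 tilt [-0.001 -0.002] j6 -0.26 t 0.1
[342.12919712 526.56632934 373.09819214] [[-0.43446979 -0.85587136 -0.28057125]
 [-0.90068185  0.41384087  0.13231757]
 [ 0.00286503  0.31019342 -0.95066915]] 371.64829954431775
```

View pics/w0.png

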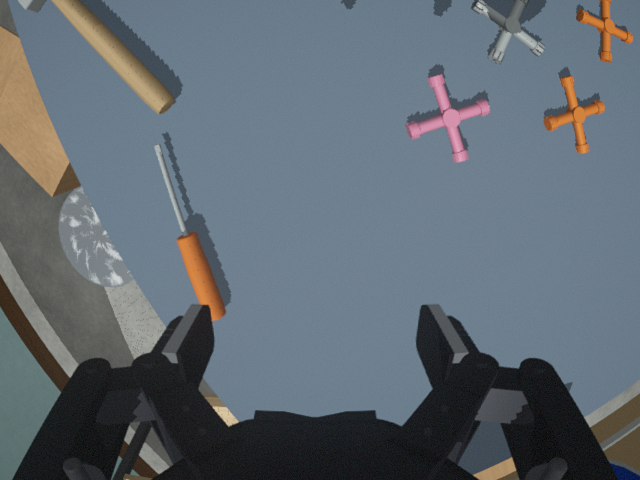

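The wrist view has its camera about 79 mm along tool +x, with image up equal to tool +x and the fingers at the bottom. It shows only bench clutter and the pink and orange keys. All four pads measure about 104 mm in the top view, so the calibration holds. I'll go over the chuck next.

```bash
python3 -m pendant '[[0.033,0.0263,0,0,0,0,0.085],[0.033,0.0263,0,0,0,0,0.085],[0.033,0.0263,0,0,0,0,0.085],[0.033,0.0263,0,0,0,0,0.085],[0.033,0.0263,0,0,0,0,0.085],[0.033,0.0263,0,0,0,0,0.085],[0.033,0.0263,0,0,0,0,0.085],[0.033,0.0263,0,0,0,0,0.085],[0.033,0.0263,0,0,0,0,0.085],[0.033,0.0263,0,0,0,0,0.085],[0.033,0.0263,0,0,0,0,0.085],[0.033,0.0263,0,0,0,0,0.085]]'
python3 -m pendant '[[0.033,0.0263,0,0,0,0,0.085],[0.033,0.0263,0,0,0,0,0.085],[0.033,0.0263,0,0,0,0,0.085],[0.033,0.0263,0,0,0,0,0.085],[0.033,0.0263,0,0,0,0,0.085],[0,0,0,0,0,-8.5,0.085],[0,0,0,0,0,-8.5,0.085],[0,0,0,0,0,-8.5,0.085],[0,0,0,0,0,0,0.085],[0,0,0,0,0,0,0.085]]'
python3 - <<'E'
from h import *
go(584,-84,255,0)
w=arm.get_image("wrist"); cv2.imwrite("pics/w1.png",w["image"][:,:,::-1]); print(w["xyz"],R.from_quat(w["rotation"]).as_matrix()[:,2])
E
```

```text
clock: 1.4
position: [491.5, 104.8, 256.4]
ee_rot: [0.975, -0.223, 0.0, -0.0]
contact_force: [1.3, 0.5, -0.7]
gripper_width: 84.8
grasp_force: 0.0
clock: 2.4
position: [582.4, -83.7, 256.2]
ee_rot: [1.0, -0.004, -0.0, -0.0]
contact_force: [-0.1, -0.4, -0.2]
gripper_width: 84.8
grasp_force: 0.0
shift [0.0016 0.0003 0.0011] turn -0.4 | pos [582.4 -83.7 256.2] yaw -0.4 tilt [-0.  0.] j6 1.43 t 2.4
[660.85488485 -85.87630678 373.74775213] [-0.3110359   0.0015891  -0.95039683]
```

View pics/w1.png

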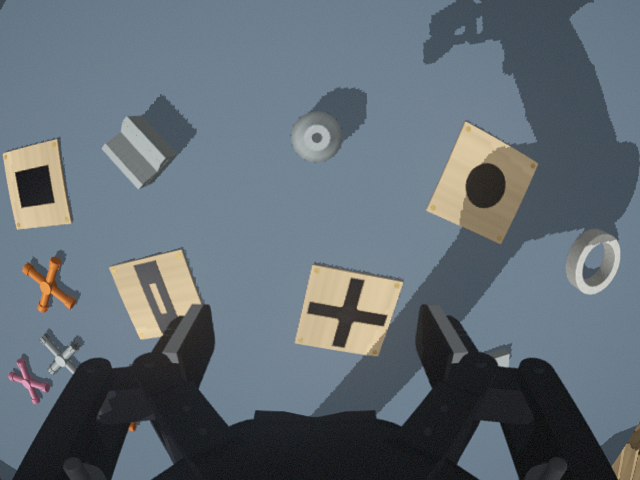

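One wrist view shows most of the scene: chuck nose (317,138), chuck pad disc (485,186), V-block (140,152), V pad (35,187), key pad (349,313). I'll measure them here.

```bash
python3 - <<'E'
from h import *
w=arm.get_image("wrist"); im=w["image"][:,:,::-1].copy()
g=im.max(2)
hsv=cv2.cvtColor(im,cv2.COLOR_BGR2HSV)
# pads
m=cv2.inRange(hsv,(8,50,60),(25,150,255)); m[360:]=0
m=cv2.morphologyEx(m,cv2.MORPH_CLOSE,np.ones((3,3)))
for c in cv2.findContours(m,0,1)[0]:
    if cv2.contourArea(c)>2000:
        print("pad",cv2.boundingRect(c),rect(cast(w,c.reshape(-1,2),4,True)))
        f=np.zeros_like(g); cv2.drawContours(f,[cv2.convexHull(c)],-1,1,-1); f=cv2.erode(f,np.ones((7,7)))
        b=((g<55)&(f>0)).astype(np.uint8)
        for k in cv2.findContours(b,0,1)[0]:
            if cv2.contourArea(k)>400:
                p=cast(w,k.reshape(-1,2),4,True); print("  black",cv2.contourArea(k),rect(p),cv2.minEnclosingCircle(np.float32(p[:,:2])))
# chuck: not blue
s=((hsv[...,1]<45)&(g>70)).astype(np.uint8)
s=cv2.morphologyEx(s,cv2.MORPH_OPEN,np.ones((3,3)))
for c in cv2.findContours(s[:300,80:420],0,1,offset=(80,0))[0]:
    if cv2.contourArea(c)>300:
        q=c.reshape(-1,2); print("grey",cv2.boundingRect(c),cv2.contourArea(c),cv2.minEnclosingCircle(c))
roi=im[90:170,280:360]; cv2.imwrite("pics/c1.png",np.hstack([cv2.resize(roi,(390,390)),cv2.resize(im[105:195,95:185],(390,390))]))
cv2.imwrite("pics/w1full.png",im)
for z in (60,): print(cast(w,(317.5,137.5),z,True))
E
```

```text
pad (295, 264, 108, 92) (array([ 448.8, -121.8]), array([104.4, 103.9]), -12.2)
pad (110, 249, 92, 90) (array([466.4, 101.4]), array([104.4, 104.3]), 12.8)
pad (3, 139, 69, 90) (array([610. , 263.1]), array([105.5, 103.7]), -87.0)
  black 1084.0 (array([609.7, 264.6]), array([60.6, 45.1]), -87.1) ((609.393798828125, 264.3902893066406), 36.9383544921875)
pad (426, 122, 112, 122) (array([ 598.5, -269.8]), array([104.6, 103.9]), 68.0)
  black 1237.0 (array([ 598., -271.]), array([47.7, 46.1]), 5.1) ((598.1063842773438, -270.4382019042969), 24.056598663330078)
grey (135, 261, 35, 39) 664.5 ((152.0, 282.0), 24.041728973388672)
grey (102, 116, 75, 73) 3079.0 ((139.0144805908203, 150.8660430908203), 37.2159309387207)
grey (291, 111, 52, 52) 2024.0 ((316.5272521972656, 136.58560180664062), 26.283157348632812)
[[646.34253177 -88.20872953  60.        ]]
```

View pics/c1.png

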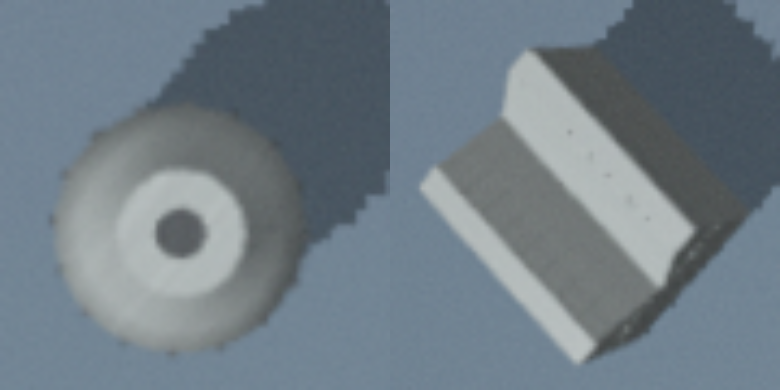

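Wrist and top disagree by about 2 mm in y, so I'll turn the tool by 90° and take a second view to separate the wrist camera's bias.

```bash
python3 -m pendant '[[0,0,0,0,0,8.5,0.085],[0,0,0,0,0,8.5,0.085],[0,0,0,0,0,8.5,0.085],[0,0,0,0,0,8.5,0.085],[0,0,0,0,0,8.5,0.085],[0,0,0,0,0,8.5,0.085],[0,0,0,0,0,8.5,0.085],[0,0,0,0,0,8.5,0.085],[0,0,0,0,0,8.5,0.085],[0,0,0,0,0,8.5,0.085],[0,0,0,0,0,4.6,0.085],[0,0,0,0,0,0,0.085]]'
cat >> h.py <<'E'
def pads(w,im):
    g=im.max(2); hsv=cv2.cvtColor(im,cv2.COLOR_BGR2HSV)
    m=cv2.inRange(hsv,(8,50,60),(25,150,255)); m[:, :]=cv2.morphologyEx(m,cv2.MORPH_CLOSE,np.ones((3,3)))
    for c in cv2.findContours(m,0,1)[0]:
        if cv2.contourArea(c)>2000:
            print("pad",cv2.boundingRect(c),rect(cast(w,c.reshape(-1,2),4,True)))
            f=np.zeros_like(g); cv2.drawContours(f,[cv2.convexHull(c)],-1,1,-1); f=cv2.erode(f,np.ones((7,7)))
            b=((g<55)&(f>0)).astype(np.uint8)
            for k in cv2.findContours(b,0,1)[0]:
                if cv2.contourArea(k)>400: print("  black",rect(cast(w,k.reshape(-1,2),4,True)))
E
python3 - <<'E'
from h import *
go(584,-84,255,0)
w=arm.get_image("wrist"); im=w["image"][:,:,::-1].copy(); cv2.imwrite("pics/w2.png",im); pads(w,im)
M=tool()[1].inv(); print("cam in tool",M.apply(w["xyz"]-tool()[0]["position"]), (M*R.from_quat(w["rotation"])).as_matrix().round(4))
E
```

```text
clock: 3.7
position: [582.5, -83.5, 256.4]
ee_rot: [0.708, -0.707, 0.0, -0.0]
contact_force: [0.5, 0.7, -0.1]
gripper_width: 84.8
grasp_force: 0.0
shift [ 0.0005 -0.0015  0.0014] turn -89.9 | pos [582.5 -83.5 256.4] yaw -89.9 tilt [0. 0.] j6 -0.13 t 3.7
pad (361, 312, 67, 78) (array([480.9, 104.5]), array([105. ,  73.5]), -76.9)
pad (384, 106, 113, 119) (array([ 448.2, -121.9]), array([104.7, 103.8]), -12.3)
pad (230, 0, 133, 83) (array([ 599.9, -266. ]), array([104. ,  95.2]), -22.0)
  black (array([ 598.3, -268.3]), array([48.1, 43.1]), -1.0)
pad (35, 0, 64, 94) (array([ 869.6, -288.9]), array([137.2,  80.2]), -78.5)
pad (0, 0, 69, 395) (array([984.7, -72.2]), array([596. ,  38.4]), -89.9)
cam in tool [  80.95027372    1.1431884  -117.63416588] [[-1.300e-03 -9.511e-01 -3.089e-01]
 [ 1.000e+00 -1.600e-03  7.000e-04]
 [-1.200e-03 -3.089e-01  9.511e-01]]
```

View pics/w2.png

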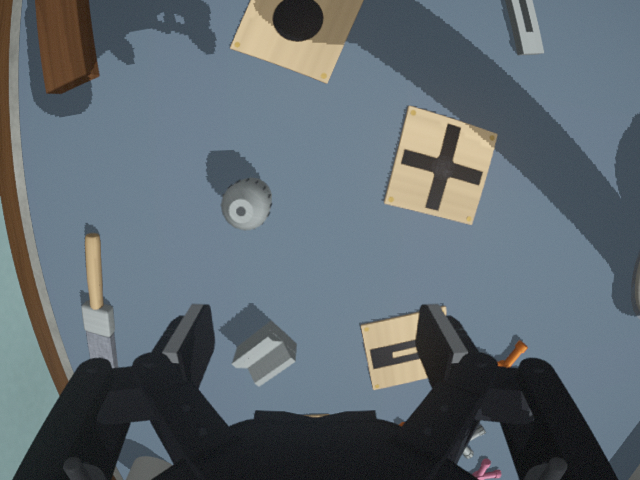

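The key pad reads the same from both yaws, so the bias is fixed in the world rather than in the tool. It therefore cancels between picking and placing, except along the closing axis. Now the chuck, with the nose at (241,211) in this view.

```bash
python3 - <<'E'
from h import *
w=arm.get_image("wrist"); im=w["image"][:,:,::-1].copy()
g=im[195:228,225:258].max(2); m=(g>175).astype(np.uint8)
c=max(cv2.findContours(m,0,1,offset=(225,195))[0],key=cv2.contourArea); 
p=cast(w,c.reshape(-1,2),60,True); print(cv2.minEnclosingCircle(np.float32(p[:,:2])))
go(646.3,-86.4,110); go(646.3,-86.4,37)
E
```

```text
((645.8763427734375, -87.32787322998047), 10.65925121307373)
shift [ 0.003  -0.0638  0.1463]  | pos [582.5 -83.6 256.3] yaw -89.8 tilt [0. 0.] j6 -0.13 t 3.8
shift [ 0.0031 -0.0638  0.2193]  | pos [582.5 -83.6 256.3] yaw -89.8 tilt [0. 0.] j6 -0.13 t 3.8
```

```bash
python3 -m pendant '[[0.001,-0.0213,0.03,0,0,0,0.085],[0.001,-0.0213,0.03,0,0,0,0.085],[0.001,-0.0213,0.03,0,0,0,0.085],[0,0,0.03,0,0,0,0.085],[0,0,0.03,0,0,0,0.085],[0,0,0.03,0,0,0,0.085],[0,0,0.02,0,0,0,0.085],[0,0,0.0193,0,0,0,0.085],[0,0,0,0,0,0,0.085],[0,0,0,0,0,0,0.085]]'
python3 -m pendant '[[0,0,0,0,0,0,0.03],[0,0,0,0,0,0,0.03],[0,0,0,0,0,0,0.03],[0,0,0,0,0,0,0.03],[0,0,0,0,0,0,0.03],[0,0,0,0,0,0,0.03],[0,0,0,0,0,0,0.03]]'
python3 - <<'E'
from h import *
go(598.4,-268.5,100); s=tool()[0]; print(s["gripper_width"],s["grasp_force"],s["contact_force"])
E
```

```text
clock: 4.8
position: [646.7, -86.6, 37.2]
ee_rot: [0.708, -0.706, 0.0, 0.0]
contact_force: [0.1, 0.8, 0.4]
gripper_width: 85.3
grasp_force: 0.0
clock: 5.5
position: [647.5, -86.6, 38.8]
ee_rot: [0.708, -0.706, 0.001, -0.001]
contact_force: [-0.7, 0.5, 6.2]
gripper_width: 44.5
grasp_force: 61.2
shift [ 0.1818  0.0494 -0.0613]  | pos [647.5 -86.6  38.8] yaw -89.8 tilt [ 0.003 -0.   ] j6 -0.11 t 5.5
44.46966778165141 61.15561041806359 [-0.73029416  0.49258975  6.21956592]
```

```bash
python3 -m pendant '[[0,0,-0.02,0,0,0,0.03],[0,0,-0.03,0,0,0,0.03],[0.02,0.005,-0.02,0,0,0,0.03],[0.03,0.008,0,0,0,0,0.03],[0.03,0.008,0,0,0,0,0.03],[0.03,0.008,0,0,0,0,0.03],[0.03,0.008,0,0,0,0,0.03],[0.025,0.007,0,0,0,0,0.03],[0.0175,0.0049,0,0,0,0,0.03],[0,0,0.02,0,0,0,0.03],[0,0,0,0,0,0,0.03]]'
python3 - <<'E'
from h import *
go(598.6,-269.1,44,-90); s=tool()[0]; print(s["gripper_width"],s["grasp_force"],s["contact_force"])
E
```

```text
clock: 6.6
position: [594.9, -268.8, 83.3]
ee_rot: [-0.707, 0.707, 0.004, -0.002]
contact_force: [-0.6, 0.6, -4.8]
gripper_width: 44.3
grasp_force: 62.4
shift [ 0.0004 -0.004   0.0393] turn -0.0 | pos [ 594.9 -268.8   83.3] yaw -90.0 tilt [-0.008  0.003] j6 0.18 t 6.6
44.27551995073925 62.356881898012944 [-0.59501589  0.64905954 -4.82640505]
```

```bash
python3 -m pendant '[[0.0004,-0.004,0.015,0,0,0,0.03],[0,0,0.015,0,0,0,0.03],[0,0,0,0,0,0,0.03],[0,0,0,0,0,0,0.03]]'
python3 - <<'E'
from h import *
go(598.6,-269.1,43,-90); s=tool()[0]; print(s["gripper_width"],s["grasp_force"],s["contact_force"])
E
```

```text
clock: 7.0
position: [601.8, -269.1, 56.2]
ee_rot: [0.708, -0.706, -0.001, 0.001]
contact_force: [-0.5, 0.6, -3.8]
gripper_width: 44.3
grasp_force: 62.4
shift [0.     0.0031 0.0132] turn 0.2 | pos [ 601.8 -269.1   56.2] yaw -89.8 tilt [-0.002  0.   ] j6 0.18 t 7.0
44.28020344995593 62.39422369748354 [-0.47674262  0.60710637 -3.83756885]
```

```bash
python3 -m pendant '[[0,0.0031,0.006,0,0,0,0.03],[0,0,0,0,0,0,0.03],[0,0,0,0,0,0,0.03],[0,0,0,0,0,0,0.03],[0,0,0,0,0,0,0.03]]'
python3 - <<'E'
from h import *
go(598.6,-269.1,43,-90); s=tool()[0]; print(s["gripper_width"],s["grasp_force"],s["contact_force"])
E
```

```text
clock: 7.5
position: [599.0, -269.7, 51.4]
ee_rot: [0.708, -0.706, 0.0, -0.0]
contact_force: [0.1, 0.2, -4.5]
gripper_width: 44.4
grasp_force: 62.5
shift [-0.0006  0.0005  0.0084] turn 0.1 | pos [ 599.  -269.7   51.4] yaw -89.9 tilt [ 0.001 -0.   ] j6 0.18 t 7.5
44.429875652252235 62.477382952929474 [ 0.1040212   0.1908175  -4.46186873]
```

```bash
python3 -m pendant '[[-0.0005,0,0.004,0,0,0,0.03],[0,0,0.003,0,0,0,0.03],[0,0,0.001,0,0,0,0.03],[0,0,0,0,0,0,0.03],[0,0,0,0,0,0,0.03]]'
python3 - <<'E'
from h import *
go(598.6,-269.1,43,-90); s=tool()[0]; print(s["gripper_width"],s["grasp_force"],s["contact_force"])
E
```

```text
clock: 8.0
position: [598.8, -269.1, 42.9]
ee_rot: [0.708, -0.706, -0.0, 0.0]
contact_force: [-1.1, 0.1, -3.6]
gripper_width: 43.9
grasp_force: 62.5
shift [ 0.      0.0002 -0.0001] turn 0.1 | pos [ 598.8 -269.1   42.9] yaw -89.9 tilt [-0.  0.] j6 0.18 t 8.0
43.90477180280387 62.51973321021069 [-1.05979357  0.09976913 -3.59616899]
```

```bash
python3 -m pendant '[[0,0,0.0007,0,0,0,0.03],[0,0,0.0005,0,0,0,0.03],[0,0,0,0,0,0,0.03],[0,0,0,0,0,0,0.03]]'
```

```text
clock: 8.4
position: [598.8, -269.1, 42.8]
ee_rot: [0.708, -0.706, 0.0, 0.0]
contact_force: [-3.3, 2.1, 6.0]
gripper_width: 44.0
grasp_force: 63.3
```

```bash
python3 -m pendant '[[0,0,0,0,0,0,0.085],[0,0,0,0,0,0,0.085],[0,0,0,0,0,0,0.085],[0,0,0,0,0,0,0.085],[0,0,-0.03,0,0,0,0.085],[0,0,-0.04,0,0,0,0.085],[-0.015,0,-0.045,0,0,0,0.085],[-0.025,0,-0.04,0,0,0,0.085],[-0.04,0.01,-0.025,0,0,0,0.085],[-0.045,0.02,0,0,0,0,0.085],[-0.045,0.02,0,0,0,0,0.085],[-0.045,0.02,0,0,0,0,0.085]]'
python3 - <<'E'
from h import *
w=arm.get_image("wrist"); im=w["image"][:,:,::-1].copy(); cv2.imwrite("pics/w3.png",im); 
# from the old picture w1 (camera pose then)
q=np.array([[101.9,147.7],[139.3,188.5],[166.5,158.5],[127.3,116.1]])
d=dict(w); d["xyz"]=np.array([660.85488485,-85.87630678,373.74775213]); M=R.from_euler('z',89.9-0.4+0,degrees=True)
s,r,y=tool(); d["rotation"]=(R.from_euler('z',-0.4-y,degrees=True)*R.from_quat(w["rotation"])).as_quat()
p=cast(d,q,36,True); print(p.round(1),rect(p)); go(582,140,256,0)
E
```

```text
clock: 9.6
position: [527.6, -52.8, 222.1]
ee_rot: [0.708, -0.707, 0.0, -0.001]
contact_force: [0.4, 0.7, -0.1]
gripper_width: 85.0
grasp_force: 0.0
[[649.1 129.2  36. ]
 [604.5  89.1  36. ]
 [632.3  56.1  36. ]
 [677.5  96.2  36. ]] (array([640.7,  92.6]), array([61.1, 43.5]), 41.6)
shift [-0.1879 -0.0585 -0.0335] turn -89.6 | pos [524.6 -48.1 222.1] yaw -89.6 tilt [-0.001  0.002] j6 -0.21 t 9.7
```

View pics/w3.png

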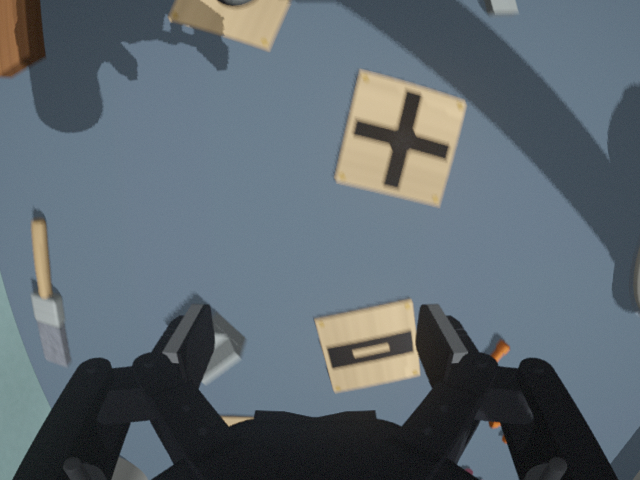

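In this view the strap pad (367,347) and key pad (403,139) are clear, and the chuck pad is cut off at the top edge. The V-block measured 61x43.5 mm, groove yaw 41.6°. Next I'll go over it with the yaw already aligned.

```bash
python3 -m pendant '[[-0.037,-0.009,-0.008,0,0,-8.5,0.085],[-0.03,-0.02,-0.008,0,0,-8.5,0.085],[-0.03,-0.02,-0.008,0,0,-8.5,0.085],[-0.03,-0.02,-0.008,0,0,-8.5,0.085],[-0.02,-0.02,0,0,0,-8.5,0.085],[0,0,0,0,0,-8.5,0.085],[0,0,0,0,0,-8.5,0.085],[0,0,0,0,0,-8.5,0.085],[0,0,0,0,0,-8.5,0.085],[0,0,0,0,0,-8.5,0.085],[0,0,0,0,0,-8.5,0.085],[0,0,0,0,0,-8.5,0.085]]'
python3 -m pendant '[[0,0,0,0,0,-8.5,0.085],[0,0,0,0,0,-8.5,0.085],[0,0,0,0,0,-8.5,0.085],[0,0,0,0,0,-3.7,0.085],[0,0,0,0,0,0,0.085],[0,0,0,0,0,0,0.085]]'
python3 - <<'E'
from h import *
go(560,100,256,41.6)
w=arm.get_image("wrist"); im=w["image"][:,:,::-1].copy(); cv2.imwrite("pics/w4.png",im); pads(w,im)
E
```

```text
clock: 10.85
position: [573.3, 113.5, 253.7]
ee_rot: [0.994, 0.109, 0.0, -0.0]
contact_force: [-0.4, 0.6, 0.6]
gripper_width: 85.1
grasp_force: 0.0
clock: 11.45
position: [573.3, 113.5, 253.7]
ee_rot: [0.936, 0.352, 0.0, -0.0]
contact_force: [0.1, 0.1, -0.6]
gripper_width: 84.7
grasp_force: 0.0
shift [-0.0188  0.0014 -0.0023] turn -0.4 | pos [573.3 113.5 253.7] yaw 41.2 tilt [0. 0.] j6 1.82 t 11.4
pad (333, 343, 100, 78) (array([ 448.8, -121.5]), array([107. , 104.9]), 77.5)
  black (array([ 448.6, -122.5]), array([69.9, 69. ]), -57.2)
pad (199, 216, 123, 116) (array([466.4, 102.2]), array([104.4, 104. ]), 12.8)
  black (array([487.7, 107.2]), array([45.8, 29.2]), 12.5)
pad (157, 7, 140, 138) (array([610. , 264.3]), array([103.9, 103.7]), -86.9)
  black (array([609.8, 264.7]), array([61.7, 45.8]), -87.1)
```

View pics/w4.png

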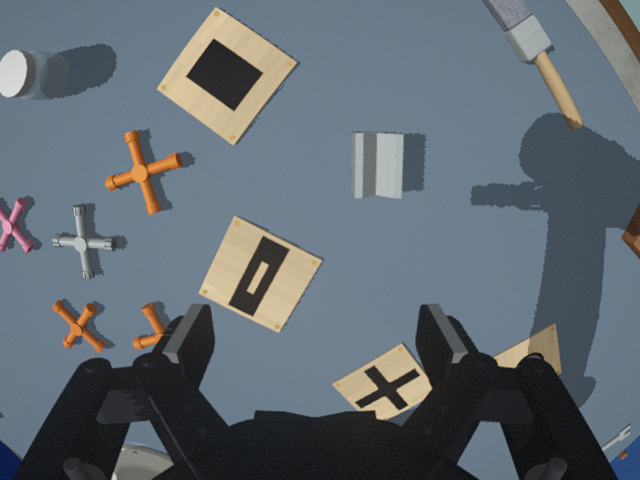

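The V-block is at (378,165), square to the image, with its silhouette at (225,75). The steel key is at (81,243) with an orange one above it and two below. I'll measure the block and the key.

```bash
python3 - <<'E'
from h import *
w=arm.get_image("wrist"); im=w["image"][:,:,::-1].copy(); hsv=cv2.cvtColor(im,cv2.COLOR_BGR2HSV); g=im.max(2)
x0,y0=335,115
s=((hsv[...,1]<45)&(g>95)).astype(np.uint8)[y0:215,x0:425]
c=max(cv2.findContours(s,0,1,offset=(x0,y0))[0],key=cv2.contourArea); print(cv2.boundingRect(c)); p=cast(w,c.reshape(-1,2),36,True); print("V",rect(p))
b=(g>190).astype(np.uint8)[y0:215,x0:425]
for k in cv2.findContours(b,0,1,offset=(x0,y0))[0]:
    if cv2.contourArea(k)>60: print(cv2.boundingRect(k),rect(cast(w,k.reshape(-1,2),36,True)))
s=((hsv[...,1]<45)&(g>70)).astype(np.uint8); s=s[195:290,45:125]
c=max(cv2.findContours(s,0,1,offset=(45,195))[0],key=cv2.contourArea); p=cast(w,c.reshape(-1,2),8,True); print("key",cv2.boundingRect(c),rect(p), p.mean(0))
cv2.imwrite("pics/c4.png",np.hstack([cv2.resize(im[195:290,45:125],(400,475)),cv2.resize(im[y0:215,x0:425],(390,475))]))
E
```

```text
(351, 132, 53, 67)
V (array([639.4,  95.1]), array([61.5, 48.2]), 42.2)
key (52, 204, 63, 76) (array([355.5, 290.7]), array([80. , 74.2]), -7.0) [357.16537679 290.84106499   8.        ]
```

View pics/c4.png

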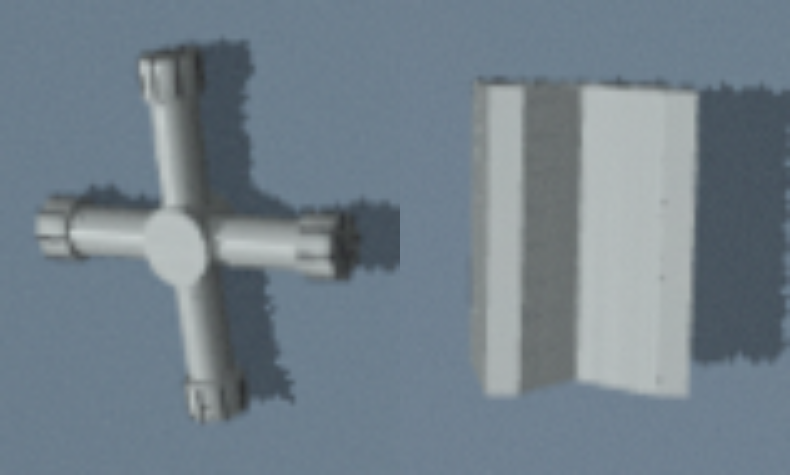

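```bash
python3 - <<'E'
from h import *
w=arm.get_image("wrist")
q=np.array([[354.9,132.7],[354.9,198.4],[401.7,198.4],[403.5,133.9]]); p=cast(w,q,36,True); print(p.round(1),rect(p),p.mean(0))
c=p.mean(0); go(c[0]+.3,c[1]+1.7,120,42); go(c[0]+.3,c[1]+1.7,28,42)
E
```

```text
[[647.5 130.2  36. ]
 [602.8  89.3  36. ]
 [632.5  56.3  36. ]
 [677.2  96.9  36. ]] (array([640. ,  93.3]), array([60.7, 44.7]), 42.2) [639.99330491  93.20388184  36.        ]
shift [0.0382 0.0582 0.1338] turn -0.7 | pos [573.2 113.5 253.8] yaw 41.3 tilt [-0. -0.] j6 1.82 t 11.6
shift [0.0382 0.0582 0.2258] turn -0.7 | pos [573.2 113.5 253.8] yaw 41.3 tilt [-0. -0.] j6 1.82 t 11.6
```

```bash
python3 -m pendant '[[0.013,0.02,0.033,0,0,-0.6,0.085],[0.013,0.02,0.033,0,0,0,0.085],[0.0122,0.0182,0.033,0,0,0,0.085],[0,0,0.03,0,0,0,0.085],[0,0,0.03,0,0,0,0.085],[0,0,0.03,0,0,0,0.085],[0,0,0.02,0,0,0,0.085],[0,0,0.0148,0,0,0,0.085],[0,0,0,0,0,0,0.085],[0,0,0,0,0,0,0.085]]'
python3 -m pendant '[[0,0,0,0,0,0,0.03],[0,0,0,0,0,0,0.03],[0,0,0,0,0,0,0.03],[0,0,0,0,0,0,0.03],[0,0,0,0,0,0,0.03],[0,0,0,0,0,0,0.03],[0,0,0,0,0,0,0.03],[0,0,0,0,0,0,0.03]]'
python3 - <<'E'
from h import *
go(610,264.5,100,92.9)
E
```

```text
clock: 12.6
position: [641.1, 95.7, 30.6]
ee_rot: [0.934, 0.358, 0.001, 0.0]
contact_force: [0.4, 0.3, 0.4]
gripper_width: 85.2
grasp_force: 0.0
clock: 13.4
position: [641.3, 95.7, 31.4]
ee_rot: [0.934, 0.358, 0.001, 0.0]
contact_force: [-0.7, -0.1, 5.5]
gripper_width: 42.8
grasp_force: 63.9
shift [ 0.0897 -0.1464 -0.0686] turn -50.9 | pos [641.3  95.7  31.4] yaw 42.0 tilt [0.002 0.001] j6 1.91 t 13.4
```

```bash
python3 -m pendant '[[0,0,-0.02,0,0,0,0.03],[0,0,-0.03,0,0,0,0.03],[0.0184,-0.0296,-0.01,0,0,0,0.03],[0.0184,-0.0296,0,0,0,0,0.03],[0.0184,-0.0296,0,0,0,0,0.03],[0.0184,-0.0296,0,0,0,0,0.03],[0.0184,-0.0296,0,0,0,0,0.03],[0,0,0,0,0,-8.5,0.03],[0,0,0,0,0,-8.5,0.03],[0,0,0,0,0,-8.5,0.03],[0,0,0,0,0,-8.5,0.03],[0,0,0,0,0,-8.5,0.03]]'
python3 -m pendant '[[0,0,0,0,0,-8.4,0.03],[0,0,0.02,0,0,0,0.03],[0,0,0,0,0,0,0.03],[0,0,0,0,0,0,0.03],[0,0,0,0,0,0,0.03],[0,0,0,0,0,0,0.03]]'
python3 - <<'E'
from h import *
go(610.1,267.3,36,92.9)
E
```

```text
clock: 14.6
position: [608.6, 266.5, 88.0]
ee_rot: [0.739, 0.674, -0.002, -0.001]
contact_force: [-0.3, -0.2, -3.7]
gripper_width: 42.9
grasp_force: 63.0
clock: 15.2
position: [610.3, 267.2, 70.7]
ee_rot: [0.689, 0.724, 0.001, 0.0]
contact_force: [0.9, 1.0, -3.6]
gripper_width: 42.7
grasp_force: 62.8
shift [ 0.0001 -0.0002  0.0347] turn -0.1 | pos [610.3 267.2  70.7] yaw 92.8 tilt [0.001 0.001] j6 2.54 t 15.2
```

```bash
python3 -m pendant '[[0,0,0.015,0,0,0,0.03],[0,0,0.012,0,0,0,0.03],[0,0,0.005,0,0,0,0.03],[0,0,0.002,0,0,0,0.03],[0,0,0.001,0,0,0,0.03],[0,0,0.0005,0,0,0,0.03],[0,0,0,0,0,0,0.03],[0,0,0,0,0,0,0.03]]'
```

```text
clock: 16.0
position: [610.0, 266.8, 35.4]
ee_rot: [0.689, 0.724, 0.0, 0.0]
contact_force: [-4.1, -2.8, 6.4]
gripper_width: 43.0
grasp_force: 64.0
```

```bash
python3 -m pendant '[[0,0,0,0,0,0,0.085],[0,0,0,0,0,0,0.085],[0,0,0,0,0,0,0.085],[0,0,0,0,0,0,0.085],[0,0,-0.03,0,0,0,0.085],[0,0,-0.04,0,0,0,0.085],[-0.02,0,-0.04,0,0,0,0.085],[-0.03,0,-0.04,0,0,0,0.085],[-0.04,0,-0.02,0,0,0,0.085],[-0.04,0,0,0,0,0,0.085],[0,0,0,0,0,0,0.085],[0,0,0,0,0,0,0.085]]'
python3 - <<'E'
from h import *
w=arm.get_image("wrist"); im=w["image"][:,:,::-1].copy(); cv2.imwrite("pics/w5.png",im); pads(w,im); go(0,0,0)
E
```

```text
clock: 17.2
position: [616.5, 136.4, 204.6]
ee_rot: [0.69, 0.724, 0.0, 0.0]
contact_force: [-0.9, 1.0, -0.2]
gripper_width: 85.0
grasp_force: 0.0
pad (101, 175, 120, 118) (array([466.5, 102.6]), array([104.4, 103.9]), 12.7)
  black (array([465.8, 102.2]), array([91.5, 29.7]), 12.6)
pad (255, 6, 123, 118) (array([609.9, 264.6]), array([103.6, 103.6]), 3.1)
pad (560, 0, 80, 392) (array([966.9, 158.9]), array([512.6,  35.7]), -89.9)
shift [-0.107  -0.6224  0.2043]  | pos [616.5 137.2 204.3] yaw 92.8 tilt [-0.  0.] j6 2.72 t 17.2
```

View pics/w5.png

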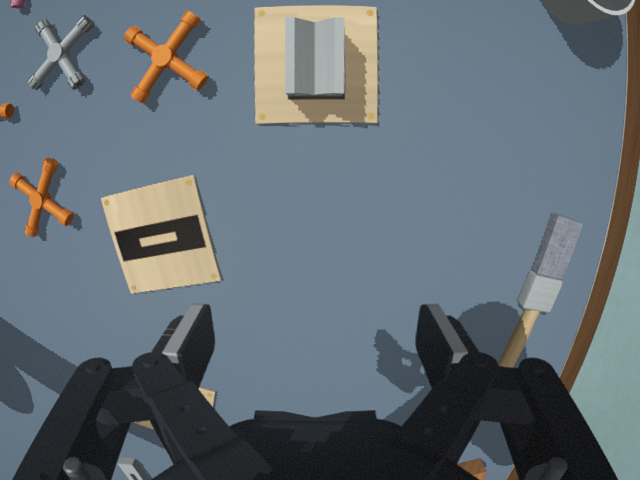

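The V-block is on its pad, top corners near (286,17), (343,18), (344,93), (287,93). I'll check the centring.

```bash
python3 - <<'E'
from h import *
w=arm.get_image("wrist"); im=w["image"][:,:,::-1].copy(); hsv=cv2.cvtColor(im,cv2.COLOR_BGR2HSV); g=im.max(2)
s=((hsv[...,1]<40)&(g>90)).astype(np.uint8)[5:110,270:365]
c=max(cv2.findContours(s,0,1,offset=(270,5))[0],key=cv2.contourArea); print(cv2.boundingRect(c),rect(cast(w,c.reshape(-1,2),40,True)))
p=cast(w,[[286,17],[343.5,18],[344,93],[287,93]],40,True); print(rect(p))
cv2.imwrite("pics/c5.png",cv2.resize(im[0:130,245:390],None,fx=4,fy=4))
E
```

```text
(285, 18, 60, 79) (array([608.6, 264.5]), array([61.3, 43.9]), -87.2)
(array([608.9, 266.1]), array([60.1, 42.8]), -86.9)
```

View pics/c5.png

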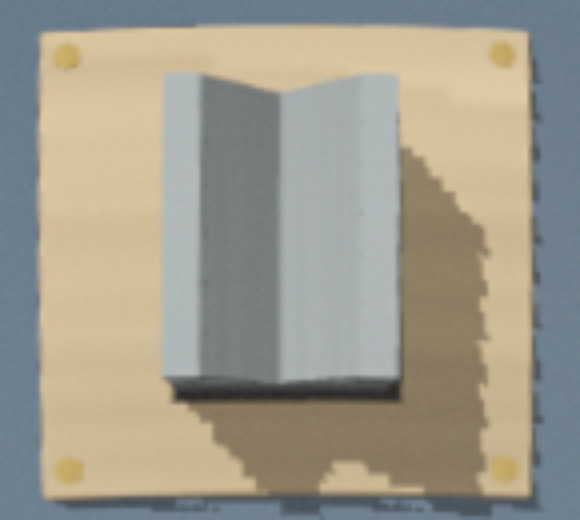

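The block sits about 1 mm from the pad centre and is turned right to within 0.3°, so I'll leave it. Next: strap clamp, with a look at the chuck on the way.

```bash
python3 -m pendant '[[-0.0327,-0.0203,-0.005,0,0,0,0.085],[-0.0327,-0.0203,-0.005,0,0,0,0.085],[-0.0327,-0.0203,-0.005,0,0,0,0.085],[-0.0327,-0.0203,-0.005,0,0,0,0.085],[-0.0327,-0.0203,-0.005,0,0,0,0.085],[-0.0327,-0.0203,-0.005,0,0,0,0.085],[-0.0327,-0.0203,-0.005,0,0,0,0.085],[-0.0327,-0.0203,-0.005,0,0,0,0.085],[-0.0327,-0.0203,-0.005,0,0,0,0.085],[-0.0327,-0.0203,-0.005,0,0,0,0.085],[0,0,0,0,0,8.5,0.085],[0,0,0,0,0,8.5,0.085]]'
python3 -m pendant '[[0,0,0,0,0,8.5,0.085],[0,0,0,0,0,8.5,0.085],[0,0,0,0,0,8.5,0.085],[0,0,0,0,0,8.5,0.085],[0,0,0,0,0,8.5,0.085],[0,0,0,0,0,8.5,0.085],[0,0,0,0,0,8.5,0.085],[0,0,0,0,0,8.5,0.085],[0,0,0,0,0,8.5,0.085],[0,0,0,0,0,8.5,0.085],[0,0,0,0,0,8.5,0.085],[0,0,0,0,0,8.5,0.085]]'
python3 -m pendant '[[0,0,0,0,0,8.5,0.085],[0,0,0,0,0,8.5,0.085],[0,0,0,0,0,8.5,0.085],[0,0,0,0,0,8.5,0.085],[0,0,0,0,0,8.5,0.085],[0,0,0,0,0,8.5,0.085],[0,0,0,0,0,0,0.085],[0,0,0,0,0,0,0.085]]'
python3 - <<'E'
from h import *
w=arm.get_image("wrist"); im=w["image"][:,:,::-1].copy(); cv2.imwrite("pics/w6.png",im); pads(w,im); go(0,0,0)
q=[[285.75,18],[344.75,18.2],[345,94.5],[285.75,94.5]]
E
```

```text
clock: 18.5
position: [426.9, -162.7, 254.1]
ee_rot: [0.803, 0.595, -0.014, 0.022]
contact_force: [0.8, -0.8, 0.0]
gripper_width: 84.9
grasp_force: 0.0
clock: 19.7
position: [427.5, -162.2, 253.7]
ee_rot: [0.968, -0.249, 0.008, 0.024]
contact_force: [-0.3, -0.9, -0.0]
gripper_width: 85.0
grasp_force: 0.0
clock: 20.5
position: [427.3, -162.5, 253.8]
ee_rot: [0.769, -0.638, 0.017, 0.019]
contact_force: [-1.0, 0.0, 0.5]
gripper_width: 84.8
grasp_force: 0.0
pad (224, 184, 126, 122) (array([ 448.1, -122.2]), array([103.9, 103.7]), -12.3)
pad (111, 24, 124, 128) (array([ 597.6, -270.1]), array([104.3, 103.7]), -22.1)
shift [-0.2511  0.3883  0.244 ]  | pos [ 427.2 -162.7  253.9] yaw -79.4 tilt [ 0.003 -0.051] j6 0.13 t 20.6
```

View pics/w6.png

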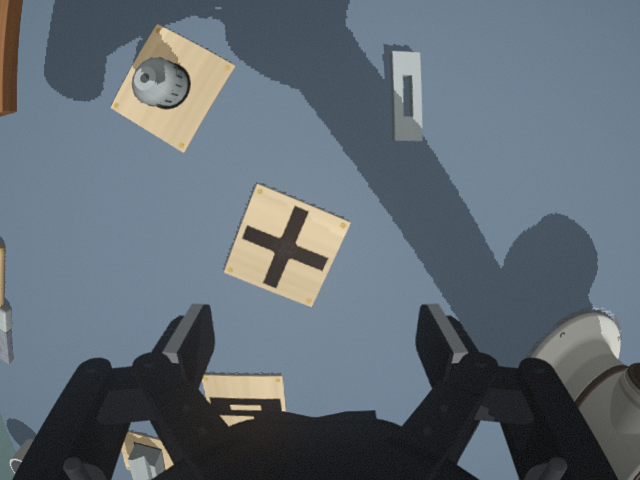

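The chuck is on its pad at (160,85) and the strap clamp at (407,95), along the image vertical. A speed-limited row left the tool tilted 3°, so I'll work out the correction and measure both pieces.

```bash
cat >> h.py <<'E'
def level():
    s,r,y=tool(); z=r.apply([0,0,1]); a=np.cross(z,[0,0,-1]); print("level rotvec deg (tool)",np.degrees(r.inv().apply(a)).round(2))
E
python3 - <<'E'
from h import *
level()
w=arm.get_image("wrist"); im=w["image"][:,:,::-1].copy(); hsv=cv2.cvtColor(im,cv2.COLOR_BGR2HSV); g=im.max(2)
s=((hsv[...,1]<40)&(g>110)).astype(np.uint8)[40:150,375:440]
c=max(cv2.findContours(s,0,1,offset=(375,40))[0],key=cv2.contourArea); print("strap",cv2.boundingRect(c),rect(cast(w,c.reshape(-1,2),14,True)))
cv2.imwrite("pics/c6.png",np.hstack([cv2.resize(im[40:150,100:210],(400,400)),cv2.resize(im[40:150,360:470],(400,400))]))
E
```

```text
level rotvec deg (tool) [ 0.36 -2.89 -0.  ]
strap (392, 51, 31, 90) (array([ 357.2, -299.7]), array([90.4, 28.9]), -77.1)
```

View pics/c6.png

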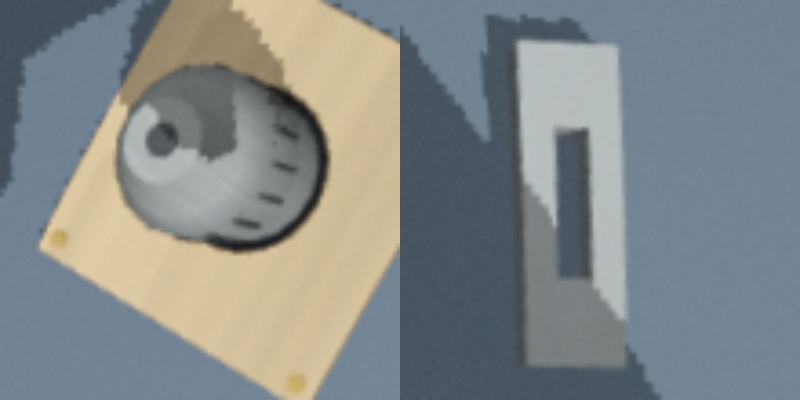

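```bash
python3 - <<'E'
from h import *
w=arm.get_image("wrist"); p=cast(w,[[144.55,78.5]],64,True); print("chuck",p); s,r,y=tool()
# after levelling about TCP
x=np.array([358.2,-299.0,80])-s["position"]; yaw=np.radians(y); 
print("level first then shift:",x@[np.cos(yaw),np.sin(yaw),0],x@[np.sin(yaw),-np.cos(yaw),0],-x[2],y)
E
```

```text
chuck [[ 596.73709745 -269.87314391   64.        ]]
level first then shift: 121.20585406395332 92.55171823503763 173.93008060586249 -79.45803562741015
```

```bash
python3 -m pendant '[[0,0,0,0.36,-2.89,0,0.05],[0,0,0,0,0,-2.3,0.05],[0,0,0,0,0,0,0.05],[0,0,0,0,0,0,0.05]]'
python3 - <<'E'
from h import *
go(358.2,-299,80,-77.1)
E
```

```text
clock: 21.05
position: [426.8, -163.2, 253.9]
ee_rot: [0.781, -0.625, 0.0, -0.0]
contact_force: [-0.2, 0.0, -0.0]
gripper_width: 49.8
grasp_force: 0.0
shift [0.1174 0.0968 0.1739] turn -0.2 | pos [ 426.8 -163.2  253.9] yaw -77.3 tilt [ 0. -0.] j6 0.23 t 21.1
```

```bash
python3 -m pendant '[[0.0235,0.0192,0.028,0,0,-0.2,0.05],[0.0235,0.0192,0.028,0,0,0,0.05],[0.0235,0.0192,0.028,0,0,0,0.05],[0.0235,0.0192,0.028,0,0,0,0.05],[0.0237,0.0194,0.028,0,0,0,0.05],[0,0,0.034,0,0,0,0.05],[0,0,0.03,0,0,0,0.05],[0,0,0.018,0,0,0,0.05],[0,0,0,0,0,0,0.05],[0,0,0,0,0,0,0.05],[0,0,0,0,0,0,0.05]]'
python3 - <<'E'
from h import *
go(358.8,-299.2,27,-77.1)
E
```

```text
clock: 22.15
position: [360.3, -299.6, 33.2]
ee_rot: [0.782, -0.623, 0.001, -0.0]
contact_force: [0.3, -0.2, 0.7]
gripper_width: 49.9
grasp_force: 0.0
shift [-0.0008  0.0014  0.0062] turn 0.0 | pos [ 360.3 -299.6   33.2] yaw -77.1 tilt [ 0.003 -0.001] j6 0.57 t 22.1
```

```bash
python3 -m pendant '[[0,0.0014,0.003,0,0,0,0.04],[0,0,0.002,0,0,0,0.04],[0,0,0,0,0,0,0.04],[0,0,0,0,0,0,0.04]]'
python3 -m pendant '[[0,0,0,0,0,0,0.033],[0,0,0,0,0,0,0.031],[0,0,0,0,0,0,0.02],[0,0,0,0,0,0,0.02],[0,0,0,0,0,0,0.02],[0,0,0,0,0,0,0.02]]'
python3 - <<'E'
from h import *
go(465.5,102.5,100,12.6)
E
```

```text
clock: 22.55
position: [358.1, -299.7, 27.2]
ee_rot: [0.782, -0.623, 0.0, -0.0]
contact_force: [-0.3, -0.3, -0.4]
gripper_width: 40.0
grasp_force: 0.0
clock: 23.15
position: [358.3, -299.8, 27.4]
ee_rot: [0.782, -0.623, 0.001, -0.0]
contact_force: [0.1, 0.9, 6.2]
gripper_width: 26.2
grasp_force: 59.8
shift [-0.3681 -0.1945 -0.0726] turn -89.7 | pos [ 358.3 -299.8   27.4] yaw -77.1 tilt [ 0.001 -0.   ] j6 0.57 t 23.1
```

```bash
python3 -m pendant '[[0,0,-0.02,0,0,0,0.02],[0,0,-0.03,0,0,0,0.02],[0,0,-0.02,0,0,0,0.02],[-0.0263,-0.0141,0,0,0,0,0.02],[-0.0263,-0.0141,0,0,0,0,0.02],[-0.0263,-0.0141,0,0,0,0,0.02],[-0.0263,-0.0141,0,0,0,0,0.02],[-0.0263,-0.0141,0,0,0,0,0.02],[-0.0263,-0.0141,0,0,0,0,0.02],[-0.0263,-0.0141,0,0,0,0,0.02],[-0.0263,-0.0141,0,0,0,0,0.02],[-0.0263,-0.0141,0,0,0,0,0.02]]'
python3 -m pendant '[[-0.0263,-0.0141,0,0,0,0,0.02],[-0.0263,-0.0141,0,0,0,0,0.02],[-0.0263,-0.0141,0,0,0,0,0.02],[-0.0263,-0.0141,0,0,0,0,0.02],[-0.0263,-0.0141,0,0,0,0,0.02],[0,0,0,0,0,-8.5,0.02],[0,0,0,0,0,-8.5,0.02],[0,0,0,0,0,-8.5,0.02],[0,0,0,0,0,-8.5,0.02],[0,0,0,0,0,-8.5,0.02],[0,0,0,0,0,-8.5,0.02],[0,0,0,0,0,-8.5,0.02]]'
python3 -m pendant '[[0,0,0,0,0,-8.5,0.02],[0,0,0,0,0,-8.5,0.02],[0,0,0,0,0,-8.5,0.02],[0,0,0,0,0,-4.8,0.02],[0,0,0,0,0,0,0.02],[0,0,0,0,0,0,0.02],[0,0,0,0,0,0,0.02]]'
python3 - <<'E'
from h import *
go(468.2,103,31.5,12.7); level()
E
```

```text
clock: 24.35
position: [428.2, -39.5, 96.4]
ee_rot: [0.782, -0.623, -0.0, 0.0]
contact_force: [-0.4, -0.3, -0.8]
gripper_width: 26.3
grasp_force: 59.7
clock: 25.55
position: [467.4, 102.9, 96.2]
ee_rot: [0.989, -0.15, -0.001, 0.0]
contact_force: [-0.4, 0.1, -2.3]
gripper_width: 26.4
grasp_force: 59.7
clock: 26.25
position: [467.9, 103.2, 96.7]
ee_rot: [0.994, 0.11, -0.0, 0.0]
contact_force: [0.4, 0.7, -1.5]
gripper_width: 26.0
grasp_force: 59.7
shift [0.0003 0.0002 0.0652] turn -0.1 | pos [467.9 103.2  96.7] yaw 12.6 tilt [-0. -0.] j6 1.23 t 26.2
level rotvec deg (tool) [0.01 0.02 0.  ]
```

```bash
python3 -m pendant '[[0,0,0.02,0,0,0,0.02],[0,0,0.02,0,0,0,0.02],[0,0,0.015,0,0,0,0.02],[0,0,0.007,0,0,0,0.02],[0,0,0.002,0,0,0,0.02],[0,0,0.001,0,0,0,0.02],[0,0,0.0005,0,0,0,0.02],[0,0,0,0,0,0,0.02],[0,0,0,0,0,0,0.02]]'
```

```text
clock: 27.15
position: [468.4, 103.5, 32.0]
ee_rot: [0.994, 0.111, 0.001, -0.0]
contact_force: [0.5, 0.3, -2.1]
gripper_width: 26.4
grasp_force: 59.7
```

```bash
python3 -m pendant '[[0,0,0.0007,0,0,0,0.02],[0,0,0.0005,0,0,0,0.02],[0,0,0,0,0,0,0.02],[0,0,0,0,0,0,0.02]]'
```

```text
clock: 27.55
position: [468.4, 103.5, 31.4]
ee_rot: [0.994, 0.111, 0.001, -0.0]
contact_force: [-2.1, -0.3, 6.8]
gripper_width: 26.1
grasp_force: 60.8
```

```bash
python3 -m pendant '[[0,0,0,0,0,0,0.05],[0,0,0,0,0,0,0.05],[0,0,0,0,0,0,0.05],[0,0,-0.02,0,0,0,0.05],[0,0,-0.04,0,0,0,0.05],[0,0,-0.04,0,0,0,0.05],[0,0,-0.04,0,0,0,0.05],[-0.019,-0.024,-0.03,0,0,0,0.05],[-0.019,-0.024,-0.03,0,0,0,0.05],[-0.019,-0.024,-0.02,0,0,0,0.05],[-0.019,-0.024,0,0,0,0,0.05],[-0.019,-0.024,0,0,0,0,0.05]]'
python3 -m pendant '[[0,0,0,0,0,0,0.05],[0,0,0,0,0,0,0.05],[0,0,0,0,0,0,0.05]]'
python3 - <<'E'
from h import *
w=arm.get_image("wrist"); im=w["image"][:,:,::-1].copy(); cv2.imwrite("pics/w7.png",im); pads(w,im); go(350,200,256); level()
hsv=cv2.cvtColor(im,cv2.COLOR_BGR2HSV); g=im.max(2)
s=((hsv[...,1]<40)&(g>75)).astype(np.uint8); s[330:]=0; s=cv2.morphologyEx(s,cv2.MORPH_OPEN,np.ones((3,3)))
for c in cv2.findContours(s,0,1)[0]:
    if cv2.contourArea(c)>500: print("grey",cv2.boundingRect(c),cv2.contourArea(c),"z8",rect(cast(w,c.reshape(-1,2),8,True)),"z18",rect(cast(w,c.reshape(-1,2),18,True)))
E
```

```text
clock: 28.75
position: [348.1, 200.2, 251.1]
ee_rot: [0.994, 0.11, 0.001, -0.001]
contact_force: [-0.1, 0.7, 0.2]
gripper_width: 50.2
grasp_force: 0.0
clock: 29.05
position: [349.3, 199.2, 250.2]
ee_rot: [0.994, 0.11, 0.0, 0.0]
contact_force: [0.0, -0.1, -0.7]
gripper_width: 50.4
grasp_force: 0.0
pad (544, 127, 83, 112) (array([ 448.3, -120.3]), array([105.6, 103.8]), 77.6)
  black (array([ 448.1, -121.8]), array([71.4, 70.9]), 32.3)
pad (382, 56, 100, 108) (array([465.8, 102.6]), array([103.9, 103.8]), -77.4)
shift [ 0.0007 -0.0007 -0.0059]  | pos [349.5 199.1 250.1] yaw 12.6 tilt [ 0.    -0.001] j6 0.86 t 29.1
level rotvec deg (tool) [ 0.03 -0.   -0.  ]
grey (185, 132, 84, 85) 2075.0 z8 (array([356.4, 290.4]), array([74.5, 73.7]), 83.8) z18 (array([358.3, 288.3]), array([72.5, 71.7]), 83.8)
grey (420, 64, 35, 94) 2800.5 z8 (array([466., 100.]), array([93.4, 33.9]), 12.4) z18 (array([464.9, 103.2]), array([90.8, 32.9]), 12.4)
grey (59, 0, 51, 51) 1937.0 z8 (array([494.3, 490.2]), array([73. , 57.5]), 88.5) z18 (array([492.4, 482.5]), array([71. , 55.9]), 88.5)
```

```bash
cat >> h.py <<'E'
def proj(d,P):
    "world point -> fisheye pixel"
    v=R.from_quat(d["rotation"]).inv().apply(np.atleast_2d(P)-np.asarray(d["xyz"])); t=np.linalg.norm(v[:,:2],axis=1,keepdims=True)
    a=np.arctan2(t,v[:,2:]); return v[:,:2]/t*a*[d["fx"],d["fy"]]+[d["cx"],d["cy"]]
def profile(d,im,c,z,yaw,offs,half,step=1.0):
    "grey along the line through c (world) at angle yaw on plane z, mean over parallel offsets"
    u=np.array([np.cos(np.radians(yaw)),np.sin(np.radians(yaw)),0]); n=np.array([-u[1],u[0],0]); t=np.arange(-half,half+.1,step); out=0
    for o in offs:
        q=np.float32(proj(d,np.array([*c,z])+np.outer(t,u)+n*o)); out=out+cv2.remap(np.float32(im.max(2)),q[:,0].copy(),q[:,1].copy(),cv2.INTER_LINEAR).ravel()
    return t,np.round(out/len(offs)).astype(int)
E
python3 - <<'E'
from h import *
w=arm.get_image("wrist"); im=w["image"][:,:,::-1].copy()
for nm,z in (("top",18),("pad",4)):
    for o in ([28,31,34],[-28,-31,-34]):
        t,v=profile(w,im,(465.8,102.6),z,102.6,o,30); print(nm,o,list(zip(t.astype(int),v))[4:-4])
t,v=profile(w,im,(465.8,102.6),18,12.6,[-9,-8,8,9],54); print([(int(a),int(b)) for a,b in zip(t,v) if abs(a)>38])
E
```

```text
top [28, 31, 34] [(np.int64(-26), np.int64(217)), (np.int64(-25), np.int64(217)), (np.int64(-24), np.int64(218)), (np.int64(-23), np.int64(218)), (np.int64(-22), np.int64(212)), (np.int64(-21), np.int64(199)), (np.int64(-20), np.int64(175)), (np.int64(-19), np.int64(158)), (np.int64(-18), np.int64(152)), (np.int64(-17), np.int64(153)), (np.int64(-16), np.int64(155)), (np.int64(-15), np.int64(169)), (np.int64(-14), np.int64(180)), (np.int64(-13), np.int64(182)), (np.int64(-12), np.int64(183)), (np.int64(-11), np.int64(183)), (np.int64(-10), np.int64(182)), (np.int64(-9), np.int64(182)), (np.int64(-8), np.int64(182)), (np.int64(-7), np.int64(182)), (np.int64(-6), np.int64(183)), (np.int64(-5), np.int64(184)), (np.int64(-4), np.int64(185)), (np.int64(-3), np.int64(184)), (np.int64(-2), np.int64(185)), (np.int64(-1), np.int64(184)), (np.int64(0), np.int64(184)), (np.int64(1), np.int64(185)), (np.int64(2), np.int64(185)), (np.int64(3), np.int64(184)), (np.int64(4), np.int64(184)), (np.int64(5), np.int64(184)), (np.int64(6), np.int64(183)), (np.int64(7), np.int64(183)), (np.int64(8), np.in
[... 5236 characters left out ...]
(16), np.int64(165)), (np.int64(17), np.int64(200)), (np.int64(18), np.int64(200)), (np.int64(19), np.int64(199)), (np.int64(20), np.int64(200)), (np.int64(21), np.int64(200)), (np.int64(22), np.int64(199)), (np.int64(23), np.int64(199)), (np.int64(24), np.int64(200)), (np.int64(25), np.int64(199)), (np.int64(26), np.int64(200))]
[(-54, 148), (-53, 148), (-52, 149), (-51, 159), (-50, 194), (-49, 217), (-48, 218), (-47, 215), (-46, 198), (-45, 184), (-44, 183), (-43, 182), (-42, 182), (-41, 182), (-40, 182), (-39, 182), (39, 183), (40, 183), (41, 183), (42, 184), (43, 177), (44, 138), (45, 125), (46, 153), (47, 183), (48, 196), (49, 166), (50, 136), (51, 142), (52, 145), (53, 145), (54, 144)]
```

The strap is about 1 mm off centre in each axis and its yaw is right, so it stays. Now the key: precise centre, yaw, and how much room the neighbours leave.

```bash
python3 - <<'E'
from h import *
w=arm.get_image("wrist"); im=w["image"][:,:,::-1].copy(); hsv=cv2.cvtColor(im,cv2.COLOR_BGR2HSV); g=im.max(2)
s=((hsv[...,1]<45)&(g>75)).astype(np.uint8); s[330:]=0
n,l,st,_=cv2.connectedComponentsWithStats(s); k=l[174,227] or l[170:178,222:232].max(); print(st[k])
yx=np.argwhere(l==k); p=cast(w,yx[:,::-1],8,True)[:,:2]
c,_,a=rect(p); 
for _ in range(3):
    q=p-c; r=np.hypot(*q.T); th=np.arctan2(q[:,1],q[:,0]); m=(r>14)&(r<44); y=np.degrees(np.angle(np.mean(np.exp(4j*th[m]))))/4
    u=np.array([np.cos(np.radians(y)),np.sin(np.radians(y))]); e=np.array([u,[-u[1],u[0]]])@q.T
    f=lambda i,j:np.median(e[i][(abs(e[i])<9)&(abs(e[j])>14)&(abs(e[j])<33)])
    d0,d1=f(0,1),f(1,0); c=c+u*d0+np.array([-u[1],u[0]])*d1
print("key centre",c.round(1),"arms",round(y,1),[ (round(float(x.min()),1),round(float(x.max()),1)) for x in np.array([u,[-u[1],u[0]]])@(p-c).T])
o=cv2.inRange(hsv,(0,110,80),(20,255,255))|cv2.inRange(hsv,(150,60,80),(179,255,255)); o[330:]=0
o=cast(w,np.argwhere(o>0)[:,::-1],8,True)[:,:2]-c
for arm_ in (0,90,180,270):
    t=np.radians(y+arm_); v=o@np.array([[np.cos(t),-np.sin(t)],[np.sin(t),np.cos(t)]]); m=(v[:,0]>5)&(v[:,0]<42); print(round(y+arm_),"lateral clearance",abs(v[m,1]).min().round(0) if m.any() else None)
    g_=c+23*np.array([np.cos(t),np.sin(t)])+[2.3,1.8]; print("  ",g_.round(1),end=" "); go(*g_,60,np.degrees(t))
E
```

```text
[ 184  131   85   87 2293]
key centre [356.6 290.3] arms 38.3 [(-46.6, 45.8), (-46.1, 48.4)]
38 lateral clearance 93.0
   [377.  306.4] shift [ 0.0503 -0.0989  0.19  ] turn -25.7 | pos [349.5 199.  250. ] yaw 12.6 tilt [ 0.    -0.001] j6 0.86 t 29.2
128 lateral clearance 85.0
   [344.7 310.1] shift [ 0.0196 -0.1096  0.19  ] turn 64.3 | pos [349.5 199.  250. ] yaw 12.6 tilt [ 0.    -0.001] j6 0.86 t 29.2
218 lateral clearance 89.0
   [340.9 277.8] shift [ 0.0088 -0.0789  0.19  ] turn -25.7 | pos [349.5 199.  250. ] yaw 12.6 tilt [ 0.    -0.001] j6 0.86 t 29.2
308 lateral clearance None
   [373.2 274. ] shift [ 0.0396 -0.0682  0.19  ] turn 64.3 | pos [349.5 199.  250. ] yaw 12.6 tilt [ 0.    -0.001] j6 0.86 t 29.2
```

```bash
python3 -m pendant '[[0.0125,-0.0247,0.03,0,0,0,0.032],[0.0126,-0.0247,0.03,0,0,0,0.032],[0.0126,-0.0247,0.03,0,0,0,0.032],[0.0126,-0.0248,0.03,0,0,0,0.032],[0,0,0.03,0,0,-8.5,0.032],[0,0,0,0,0,-8.5,0.032],[0,0,0,0,0,-8.5,0.032],[0,0,0,0,0,-0.2,0.032],[0,0,0,0,0,0,0.032],[0,0,0,0,0,0,0.032],[0,0,0,0,0,0,0.032]]'
python3 - <<'E'
from h import *
go(377,306.4,28,38.3); level()
E
```

```text
clock: 30.3
position: [376.6, 307.0, 100.5]
ee_rot: [0.945, 0.328, 0.0, -0.0]
contact_force: [-0.3, 0.2, -0.9]
gripper_width: 31.9
grasp_force: 0.0
shift [-0.0001  0.0007  0.0725] turn 0.0 | pos [376.6 307.  100.5] yaw 38.3 tilt [0.001 0.   ] j6 1.22 t 30.3
level rotvec deg (tool) [ 0.01 -0.05 -0.  ]
```

```bash
python3 -m pendant '[[0,0.0007,0.025,0,0,0,0.032],[0,0,0.025,0,0,0,0.032],[0,0,0.015,0,0,0,0.032],[0,0,0.007,0,0,0,0.032],[0,0,0,0,0,0,0.032],[0,0,0,0,0,0,0.032],[0,0,0,0,0,0,0.024]]'
python3 -m pendant '[[0,0,0,0,0,0,0.018],[0,0,0,0,0,0,0.016],[0,0,0,0,0,0,0.005],[0,0,0,0,0,0,0.005],[0,0,0,0,0,0,0.005],[0,0,0,0,0,0,0.005]]'
python3 - <<'E'
from h import *
go(377,306.4,28,38.3)
E
```

```text
clock: 31.0
position: [377.3, 307.1, 29.2]
ee_rot: [0.944, 0.329, 0.001, -0.001]
contact_force: [0.3, -0.2, 1.1]
gripper_width: 24.4
grasp_force: 0.0
clock: 31.6
position: [377.0, 306.8, 28.9]
ee_rot: [0.944, 0.329, 0.001, -0.0]
contact_force: [-2.0, -0.1, 5.9]
gripper_width: 9.2
grasp_force: 58.7
shift [-0.0002  0.0003  0.0009] turn 0.1 | pos [377.  306.8  28.9] yaw 38.4 tilt [0.001 0.001] j6 1.22 t 31.6
```

The jaw width of 9.2 mm on a 12 mm bar suggests the grip is above the bar's middle. I'll reopen, go 3 mm lower and close again.

```bash
python3 -m pendant '[[0,0,0,0,0,0,0.024],[0,0,0,0,0,0,0.024],[0,0,0,0,0,0,0.024],[0,0,0.002,0,0,0,0.024],[0,0,0.001,0,0,0,0.024],[0,0,0,0,0,0,0.024]]'
python3 -m pendant '[[0,0,0,0,0,0,0.016],[0,0,0,0,0,0,0.005],[0,0,0,0,0,0,0.005],[0,0,0,0,0,0,0.005],[0,0,0,0,0,0,0.005]]'
python3 - <<'E'
from h import *
go(377,306.4,28,38.3)
E
```

```text
clock: 32.2
position: [376.8, 306.4, 25.1]
ee_rot: [0.944, 0.329, 0.0, 0.0]
contact_force: [0.3, -0.1, 0.3]
gripper_width: 23.8
grasp_force: 0.0
clock: 32.7
position: [377.0, 306.8, 25.6]
ee_rot: [0.944, 0.329, 0.001, -0.0]
contact_force: [-0.3, 0.0, 4.4]
gripper_width: 9.3
grasp_force: 59.3
shift [-0.0002  0.0003 -0.0024] turn 0.1 | pos [377.  306.8  25.6] yaw 38.4 tilt [0.001 0.001] j6 1.22 t 32.7
```

```bash
python3 -m pendant '[[0,0,-0.02,0,0,0,0.005],[0,0,-0.03,0,0,0,0.005],[0,0,-0.03,0,0,0,0.005],[-0.0128,0.0266,0,0,0,0,0.005],[-0.0128,0.0266,0,0,0,0,0.005],[-0.0128,0.0266,0,0,0,0,0.005],[-0.0128,0.0266,0,0,0,0,0.005],[-0.0128,0.0266,0,0,0,0,0.005],[-0.0128,0.0266,0,0,0,0,0.005],[-0.0128,0.0266,0,0,0,0,0.005],[-0.0128,0.0266,0,0,0,0,0.005],[-0.0128,0.0266,0,0,0,0,0.005]]'
python3 -m pendant '[[-0.0128,0.0266,0,0,0,0,0.005],[-0.0128,0.0266,0,0,0,0,0.005],[-0.0128,0.0266,0,0,0,0,0.005],[-0.0128,0.0266,0,0,0,0,0.005],[-0.0128,0.0266,0,0,0,0,0.005],[-0.0128,0.0266,0,0,0,0,0.005],[0,0,0,0,0,8.4,0.005],[0,0,0,0,0,8.4,0.005],[0,0,0,0,0,8.4,0.005],[0,0,0,0,0,8.4,0.005],[0,0,0,0,0,8.4,0.005],[0,0,0,0,0,8.5,0.005]]'
python3 -m pendant '[[0,0,0,0,0,0,0.005],[0,0,0,0,0,0,0.005],[0,0,0,0,0,0,0.005],[0,0,0,0,0,0,0.005]]'
python3 - <<'E'
from h import *
go(473.5,-124.9,31,-12.2); level(); s=tool()[0]; print(s["gripper_width"],s["grasp_force"])
w=arm.get_image("wrist"); cv2.imwrite("pics/w8.png",w["image"][:,:,::-1])
E
```

```text
clock: 33.9
position: [434.5, 45.8, 104.5]
ee_rot: [0.944, 0.329, -0.001, -0.0]
contact_force: [0.1, 1.1, -3.2]
gripper_width: 9.5
grasp_force: 58.7
clock: 35.1
position: [473.2, -125.5, 104.3]
ee_rot: [0.994, -0.109, -0.001, -0.0]
contact_force: [-0.7, -0.2, -2.4]
gripper_width: 9.1
grasp_force: 58.8
clock: 35.5
position: [474.1, -125.5, 105.2]
ee_rot: [0.994, -0.105, 0.0, -0.0]
contact_force: [-0.2, 0.9, -1.4]
gripper_width: 9.2
grasp_force: 58.8
shift [-0.0007 -0.0004  0.0742] turn 0.2 | pos [ 474.1 -125.5  105.2] yaw -12.0 tilt [0. 0.] j6 1.29 t 35.5
level rotvec deg (tool) [-0. -0. -0.]
9.165266899326832 58.77354562282562
```

Descending to just above the pad; contact is expected at TCP z ≈ 29.5.

```bash
python3 -m pendant '[[-0.0006,-0.0004,0.025,0,0,0.2,0.005],[0,0,0.025,0,0,0,0.005],[0,0,0.015,0,0,0,0.005],[0,0,0.007,0,0,0,0.005],[0,0,0.002,0,0,0,0.005],[0,0,0.001,0,0,0,0.005],[0,0,0,0,0,0,0.005],[0,0,0,0,0,0,0.005],[0,0,0,0,0,0,0.005]]'
```

```text
clock: 36.45
position: [474.1, -124.9, 30.9]
ee_rot: [0.994, -0.107, 0.001, -0.0]
contact_force: [-0.5, -0.2, -1.2]
gripper_width: 9.3
grasp_force: 58.8
```

```bash
python3 -m pendant '[[-0.0005,0,0.0008,0,0,0,0.005],[0,0,0.0006,0,0,0,0.005],[0,0,0,0,0,0,0.005],[0,0,0,0,0,0,0.005]]'
```

```text
clock: 36.85
position: [473.5, -124.8, 29.6]
ee_rot: [0.994, -0.107, 0.0, 0.0]
contact_force: [-2.0, 0.3, 4.9]
gripper_width: 9.2
grasp_force: 61.0
```

```bash
python3 -m pendant '[[0,0,0,0,0,0,0.03],[0,0,0,0,0,0,0.03],[0,0,0,0,0,0,0.03],[0,0,-0.02,0,0,0,0.03],[0,0,-0.04,0,0,0,0.03],[0,0,-0.04,0,0,0,0.03],[-0.02,0,-0.04,0,0,0,0.03],[-0.025,0,-0.04,0,0,0,0.03],[-0.025,0,-0.03,0,0,0,0.03],[-0.025,0,-0.02,0,0,0,0.03],[0,0,0,0,0,0,0.03],[0,0,0,0,0,0,0.03]]'
python3 - <<'E'
from h import *
w=arm.get_image("wrist"); im=w["image"][:,:,::-1].copy(); cv2.imwrite("pics/w9.png",im); pads(w,im); go(375,-103,256)
u=proj(w,[[448.4,-121.8,4]])[0].astype(int); print(u)
hsv=cv2.cvtColor(im,cv2.COLOR_BGR2HSV)
x0,y0=max(u[0]-75,0),max(u[1]-75,0); big=cv2.resize(im[y0:u[1]+75,x0:u[0]+75],(560,560),interpolation=cv2.INTER_LINEAR); cv2.imwrite("pics/c9.png",big); print(x0,y0)
E
```

```text
clock: 38.05
position: [380.2, -104.5, 259.2]
ee_rot: [0.994, -0.107, 0.001, -0.0]
contact_force: [0.9, 0.1, 0.1]
gripper_width: 29.7
grasp_force: 0.0
pad (67, 104, 105, 123) (array([465.8, 101.2]), array([104.2, 103.7]), -77.4)
pad (263, 79, 105, 103) (array([ 448.2, -121.9]), array([103.6, 103.5]), 77.7)
shift [-0.0055 -0.0004  0.0024]  | pos [ 380.3 -104.6  258.4] yaw -12.3 tilt [0. 0.] j6 1.21 t 38.1
[315 129]
240 54
```

View pics/c9.png

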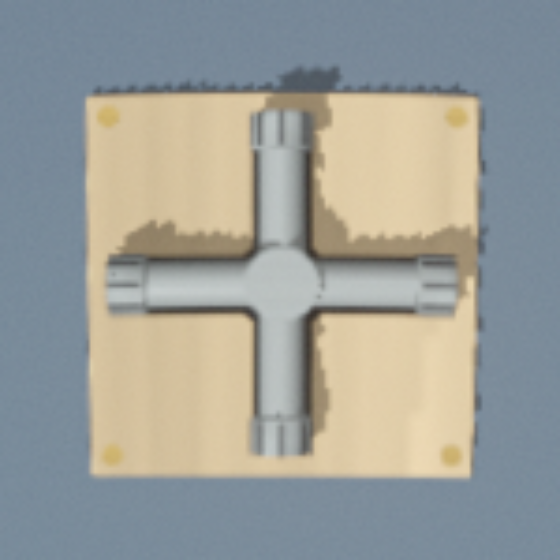

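The key is centred: its hub at (282,283) sits less than 1 mm from the pad centre at (281,286), with the arms along the painted plus. All four pieces are placed and the arm is clear, so I'm handing in.

```bash
python3 -c "
from bench import arm
print(arm.job_done())"
```

```text
the job is handed in; nothing more can be done
None
```

The chuck, V-block, strap clamp and steel key are each flat on their own pad, measured within about 1.5 mm of centre and turned to match; the jar and tape roll were not touched, and the job was handed in at about 38 s.

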